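Gauge a thin-walled bush on the bench comparator

TASK

Set the loose brass bush up for checking on the green bench comparator: stand it flange-down on the anvil plate, seated in the V rest, then bring the dial carriage up until about half of the stylus's spring travel is taken up (needle in the green band at mid-scale) and leave it so. The bush has a thin wall and bends easily: grip it with no more than 15 N, and never jam it in the gauge with more than about 20 N. Leave the reject tray, the plug gauge, the ring gauge and the calliper where they are.

Things in the scene. Friction and masses are not known exactly. Their poses are not given: they have to be found in the camera images.
- bush: The loose work piece: thin-walled brass flanged bush, standing upright on its flange on the table. Body 24 mm diameter with a 20 mm bore, flange 30 mm diameter and 3 mm thick at the bottom, 26 mm high in all, about 35 g. Origin at the centre of the underside, z along its axis, up.
- comparator: Bench comparator, screwed down: green cast base 74 mm (x) by 240 mm (y = -200 to +40), 18 mm high. Origin on the table straight below the bush's seat; z up; +y is the measuring direction, from the stylus towards the V rest. The steel anvil plate for the bush is 48 x 48 mm (x = -24..24, y = -22..26 mm), its top 34 mm above the table.
- seat (a point): Point on the anvil plate's top, 34 mm above the table, where the centre of the bush's underside lies when its body touches both V faces. Axes as of the comparator.
- v_rest (a point): Middle of the V rest, 46 mm above the table, 12 mm to +y of the seat: two upright steel faces, 120 degrees, open to -y, reaching to x = +-10 mm, 39 to 53 mm above the table; behind them a pillar 34 mm wide, 58 mm high, y = 22..38 mm. The flange slides in under the faces (5 mm gap) but cannot pass them from above: let the bush down about 6 mm short (-y) of the seat; it goes home sideways.
- carriage: Dial carriage, grey slide 56 x 124 mm on the comparator. Axes as of the comparator; its origin coincides with the comparator's when it is at the forward stop (near where it starts, the stylus in the bush's place); it draws back up to 45 mm towards -y. Stiff: about 6 N moves it and it stays where left. It carries the dial, 54 mm across, face up at 55 mm height, 75 mm to -y of the carriage's origin.
- stylus_nominal (a point): Nominal end of the relaxed stylus, 45 mm above the table, moves with the carriage; the true end is up to 7 mm off either way in y, as the dial is clamped differently each time. Stylus: 4 mm rod, 6 mm ball, along +y; springs in by 8 mm at 0.6 N per mm (half travel: 2.4 N), then a hard stop. The red needle sweeps 270 degrees clockwise over the travel; the green band on its +x side is 2.5 to 5.5 mm.
- knob_grip (a point): Point on the axis of the carriage's black upright pull knob (18 mm diameter, 26 mm high, from 48 to 74 mm above the table), 64 mm above the table, 135 mm behind (-y of) the carriage's origin. Axes as of the comparator.
- reject_tray: Bystander: red sheet tray 84 x 129 x 36 mm with two small bushes in it; origin at the centre of its underside.
- plug_gauge: Bystander: steel plug gauge lying on the table, 121 mm long (along its y), 15 mm thick; origin under its middle.
- ring_gauge: Bystander: grooved steel ring, 48 mm diameter, 16 mm high, lying flat; origin at the centre of its underside.
- calliper: Bystander: vernier calliper lying flat, 230 mm long (along its y), 68 mm wide, 8 mm high; origin under its middle.

How it is judged:
By the outcome, as a careful person would: the job done as asked, in the order asked, and still so for the second after the job is handed in, with the robot touching nothing.
It also fails if it takes over 61 s, if anything falls off the work surface, if the arm or the gripper's body presses on something with over 40 N, if the wrist force passes 120 N, or if a joint passes its speed limit or range.

ROBOT

A 6-joint arm with a two-finger parallel gripper is mounted at the origin on a cart in front of the work surface, level with it; the furniture and walls round the work are solid. World frame = base frame: x ahead of the robot, y to its left, z up, the work surface at z = 0. Lengths are in m, angles in degrees, forces in N, time in s.
With the tool pointing down it reaches from about 0.4 to 0.825 m from the base axis. Payload 7 kg.
Tool frame: the origin (TCP) lies on the centre line of the jaws, within the pads' length; the fingertips stand 22 mm ahead of it and the grasp point (between the pads) lies 3 mm ahead of it (ctrl.finger_overhang is the distance from the TCP to the fingertips, in m); z points along the fingers, y is the line along which they close (so a half turn about z gives the same grasp; the last joint's range is limited). The gripper opens to 88 mm and grips with 3 to 60 N. Pads are 19 mm wide; open, the fingers measure 130 mm over their backs; the gripper's body (78 mm by 193 mm) begins 47 mm behind the grasp point.
Start: joints at [-57.233, 20.546, 0.682, 0, -70.136, -16.507], TCP at [0.189, -0.648, 0.249] pointing down, gripper open.
Joint ranges: [-176.03, 176.03], [-82.01, 121.73], [-58.28, 71.71], [-173.87, 95.51], [-174.79, -0.11], [-173.66, 173.66]. Speed limits (degrees/s): [136.94, 136.94, 172.46, 180, 180, 180].

INTERFACE

Orientations are given as [roll, pitch, yaw] about the fixed x, y, z axes, in that order (R = Rz(yaw) Ry(pitch) Rx(roll)).
In Python, from plant import ctrl gives the robot as it stands. The module is installed in compiled form; this text tells all that it offers.
- The arm moves only by the shell command python3 -m creep 'ROWS'. ROWS is JSON, a list of rows, each an object with "grip": the closure, from 0 (fully open) to 1 (shut); "delta_pos": the shift along the tool's x, y, z scaled (see below), a list of three; "rotation": the turn, a rotation vector about the tool's x, y, z scaled (see below), a list of three. A call has 1 to 5 rows; each row is the pose to reach, as a shift and turn from the pose commanded when the call began, along the tool's axes at that moment; what a row does not reach only later rows make up. The controller multiplies each number of a shift by 10 cm and each number of a turn by pi/2 rad. A row lasts 1/10 s, in which the tool goes at most 50 mm and 8.59 degrees, less where a joint would pass 70% of its speed; a pose out of reach is approached as far as the arm can. A call with a number of a shift or a turn outside -1 to 1 is refused whole. A call with a gripper value outside its range is refused whole. The fingers move at their own pace and stop on an object; the grip force is fixed at half the most. Time passes only in rows, so rows that repeat a pose let the fingers close. It gives the time, the measured TCP pose, the force, the opening and the grip force at its end, in the units of the state.
- ctrl.get_obs(): the state, without advancing time (a new reading comes with each control period).
- ctrl.snapshot(name): name is "side" or "top" or "wrist"; returns a dict with "color" (400x640x3 uint8, red, green, blue), "intrinsics" (3x3 intrinsics, pixels), "distortion" ([k1, k2, p1, p2, k3] as OpenCV has them; the pictures are not rectified), "R" (3x3) and "t" (3): a world point X has camera coordinates R X + t. Camera axes: x right, y down, z forward; pixel columns grow to the right and rows downward; lengths in m; the calibration is good to about 2 mm. A picture is of the moment at which its call begins. There is no depth.
- ctrl.close_job(): hands the job in; it is judged then, once.
The state is a dict: "clock": time; "joint_pos": joint angles; "qvel": joint speeds; "tau": joint torques, N m; "tool_pos": TCP position; "orientation": TCP orientation; "force": force on the tool from outside, world axes, zero at the start; "moment": the same for the moment, N m; "opening": finger opening in m; "gripper_force": force on a finger pad.
Only numpy, scipy, OpenCV 4.12 (cv2) and the standard library are available. Lean on these libraries where they do the work, as an engineer would, in place of code of your own. Each camera call takes 0.05 s, during which the arm holds its last target. There are 200 camera calls.

## Working session

There is one attempt and no reset: what is moved stays moved. The work goes in short steps, Python scripts to look and compute and a shell command to move; the robot and the scene stay as the last step left them, time stands still between calls to the robot, and variables do not carry over. Pictures are saved under pics/ and viewed, at most 10 in all, crops included, and the job is handed in when it is done.

```bash
mkdir -p pics
cat > h.py <<'E'
import numpy as np, cv2
from plant import ctrl
def snap(n,f=None):
    s=ctrl.snapshot(n)
    if f: cv2.imwrite('pics/'+f,s['color'][:,:,::-1])
    return s
def ray(s,px):
    u=cv2.undistortPoints(np.array([[px]],float),np.array(s['intrinsics']),np.array(s['distortion']))[0,0]
    R=np.array(s['R']);d=R.T@np.array([u[0],u[1],1]);c=-R.T@np.array(s['t']);return c,d
def plane(s,px,z):
    c,d=ray(s,px);return c+d*(z-c[2])/d[2]
def proj(s,X):
    p,_=cv2.projectPoints(np.array(X,float).reshape(-1,3),cv2.Rodrigues(np.array(s['R']))[0],np.array(s['t'],float),np.array(s['intrinsics']),np.array(s['distortion']));return p[:,0]
E
python3 - <<'E'
from h import *
import pickle
o=ctrl.get_obs();print(o, ctrl.finger_overhang)
d={n:snap(n,n+'0.png') for n in('side','top')}
pickle.dump(d,open('s0.pkl','wb'))
for n in d: c,_=ray(d[n],(320,200));print(n,c,plane(d[n],(320,200),0))
E
```

```text
{'clock': 0.0, 'joint_pos': array([-5.72342629e+01,  2.05909813e+01,  6.33208286e-01, -2.03451911e-02,
       -7.01370623e+01, -1.65062545e+01]), 'qvel': array([-0.01664709,  0.11039922, -0.02913568, -0.02200906, -0.01234467,
       -0.00196065]), 'tau': array([-1.33384838e-04, -5.82720816e+01,  2.93060714e+01,  6.99717432e+00,
        6.96364456e-03, -1.15057460e-04]), 'tool_pos': array([ 0.1888283 , -0.64756367,  0.24762279]), 'orientation': array([ 1.79903639e+02, -8.60966424e-03, -1.63747439e+02]), 'force': array([-0.02565794,  0.66147479,  0.20531869]), 'moment': array([ 0.00799835, -0.02177631, -0.01568856]), 'gripper_force': 0.0, 'opening': 0.08780516682122665} 0.022
side [0.48822831 0.99772737 0.45558535] [ 5.99328105e-01 -1.55579582e-01 -5.55111512e-17]
top [0.31756075 0.01562587 1.55785353] [0.60223824 0.01827539 0.        ]
```

View pics/top0.png

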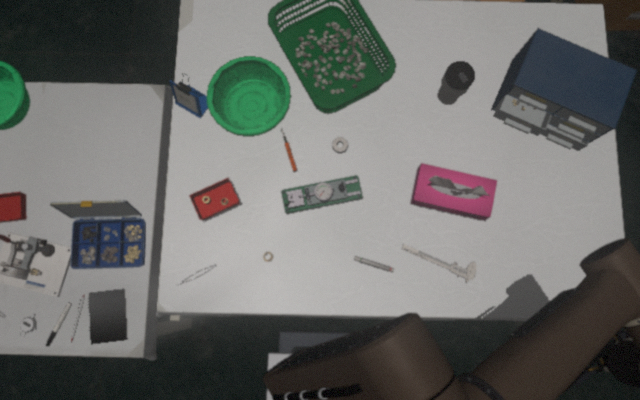

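View pics/side0.png

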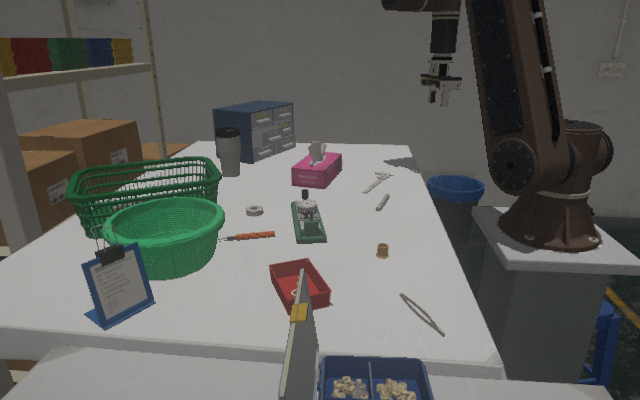

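Run:
```python
from h import *
import pickle
d=pickle.load(open('s0.pkl','rb'))
t=d['top'];s=d['side']
a=cv2.resize(t['color'][165:275,240:380],None,fx=5,fy=5,interpolation=cv2.INTER_CUBIC)
b=cv2.resize(s['color'][180:265,270:410],None,fx=5,fy=5,interpolation=cv2.INTER_CUBIC)
cv2.imwrite('pics/top1.png',a[:,:,::-1]);cv2.imwrite('pics/side1.png',b[:,:,::-1])
h=cv2.cvtColor(t['color'],cv2.COLOR_RGB2HSV)
g=cv2.inRange(h,(60,70,20),(90,255,200));m=np.zeros_like(g);m[165:225,270:375]=g[165:225,270:375]
pts=np.argwhere(m)[:,::-1]
W=np.array([plane(t,p,.018)[:2] for p in pts.astype(float)])
r=cv2.minAreaRect((W*1000).astype(np.float32));print('base rect',r,len(pts),cv2.boxPoints(r).tolist())
for n,S,(x0,x1,y0,y1) in(('top',t,(255,285,245,270)),('side',s,(370,400,238,265))):
    h=cv2.cvtColor(S['color'],cv2.COLOR_RGB2HSV)
    m=cv2.inRange(h,(8,70,30),(28,255,255))[y0:y1,x0:x1]
    p=np.argwhere(m)[:,::-1]+[x0,y0];c=p.mean(0);print(n,len(p),p.min(0),p.max(0),c,plane(S,c,.013),plane(S,c,.026))
```

```text
base rect ((626.2323608398438, 16.975051879882812), (63.92283248901367, 222.03118896484375), 22.050006866455078) 49 [[554.9317016601562, 107.87176513671875], [638.2857055664062, -97.91929626464844], [697.5330200195312, -73.92166137695312], [614.1790161132812, 131.86940002441406]]<stdin>:16: RuntimeWarning: Mean of empty slice.
  ret = um.true_divide(
Traceback (most recent call last):
ValueError: zero-size array to reduction operation minimum which has no identity
```

View pics/top1.png

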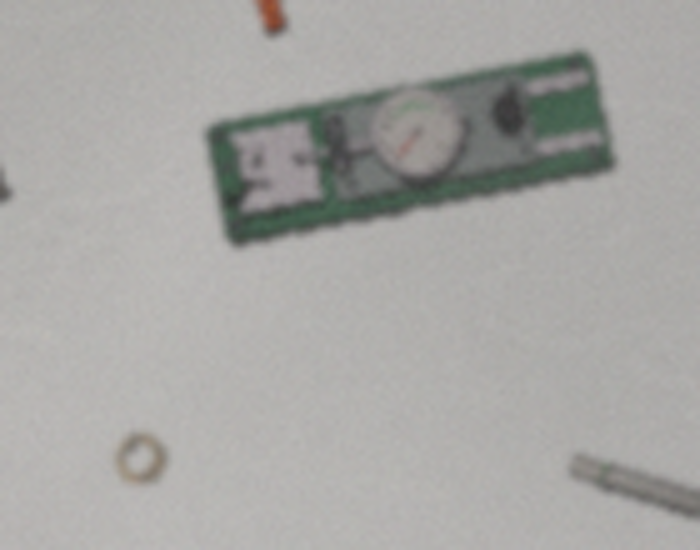

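View pics/side1.png

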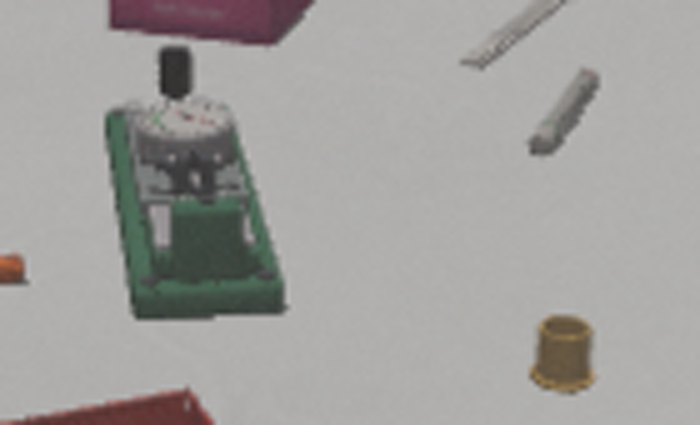

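Run:
```python
from h import *
import pickle
d=pickle.load(open('s0.pkl','rb'))
def blobs(S,box,f,name,zs):
    x0,x1,y0,y1=box
    c=cv2.resize(S['color'][y0:y1,x0:x1],None,fx=8,fy=8,interpolation=cv2.INTER_CUBIC).astype(int)
    m=f(c).astype(np.uint8)
    k=max(cv2.findContours(m,cv2.RETR_EXTERNAL,cv2.CHAIN_APPROX_NONE)[0],key=cv2.contourArea)
    q=(k[:,0]+.5)/8-.5+[x0,y0]
    print(name,cv2.contourArea(k)/64,'min',q.min(0),'max',q.max(0))
    for z in zs:
        W=np.array([plane(S,p,z)[:2] for p in q])*1000
        print('  z',z,np.round(cv2.minAreaRect(W.astype(np.float32))[0],1),np.round(cv2.minAreaRect(W.astype(np.float32))[1:][0],1),cv2.minAreaRect(W.astype(np.float32))[2],'bbox',W.min(0).round(1),W.max(0).round(1), 'corners',cv2.boxPoints(cv2.minAreaRect(W.astype(np.float32))).round(1).tolist())
grn=lambda c:(c[...,1]-c[...,0]>14)
brs=lambda c:(c[...,0]-c[...,2]>25)
blobs(d['top'],(275,370,170,220),grn,'base',[.018])
blobs(d['top'],(255,285,245,270),brs,'bush',[.026,.003])
blobs(d['side'],(365,400,238,265),brs,'bush side',[0,.003])
t=d['top']
for n,p,z in(('knob',(510,108),.074),('dial',(418,134),.055)):
    print(n,plane(t,((p[0]+.5)/5-.5+240,(p[1]+.5)/5-.5+165),z))
```

```text
base 181.0703125 min [287.8125 194.8125] max [358.0625 211.8125]
  z 0.018 [601.7  12.1] [ 36.7 215.7] 12.764763832092285 bbox [561.  -96.4] [617.1 114.1] corners [[560.0, 113.19999694824219], [607.7000122070312, -97.0999984741211], [643.5, -89.0], [595.7999877929688, 121.4000015258789]]
bush 1.78125 min [264.6875 258.8125] max [266.8125 260.6875]
  z 0.026 [415.6 174.2] [7.6 3.2] 64.935791015625 bbox [413.2 170.5] [418.6 176.9] corners [[412.5, 171.39999389648438], [415.3999938964844, 170.0], [418.6000061035156, 176.89999389648438], [415.70001220703125, 178.3000030517578]]
  z 0.003 [417.  176.5] [7.7 3.3] 64.93559265136719 bbox [414.7 172.9] [420.1 179.3] corners [[413.8999938964844, 173.6999969482422], [416.8999938964844, 172.3000030517578], [420.1000061035156, 179.3000030517578], [417.20001220703125, 180.6999969482422]]
bush side 149.4296875 min [375.4375 242.6875] max [388.5625 257.9375]
  z 0 [425.9 146.4] [74.6 29.6] 88.43047332763672 bbox [410.4 109.4] [441.3 183.7] corners [[410.1000061035156, 109.5], [439.70001220703125, 108.69999694824219], [441.70001220703125, 183.3000030517578], [412.1000061035156, 184.10000610351562]]
  z 0.003 [426.3 152. ] [74.1 29.4] 88.43049621582031 bbox [410.9 115.2] [441.6 189.1] corners [[410.6000061035156, 115.4000015258789], [440.0, 114.5999984741211], [442.0, 188.6999969482422], [412.6000061035156, 189.5]]
knob [ 0.63098648 -0.04404875  0.074     ]
dial [0.61817435 0.00927555 0.055     ]
```

```bash
cat > plan.py <<'E'
from h import *
from scipy.spatial.transform import Rotation as Ro
def togo(target,yaw=None):
    o=ctrl.get_obs();R=Ro.from_euler('xyz',o['orientation'],degrees=True)
    d=R.inv().apply(np.array(target)-o['tool_pos'])*10
    print('tool',o['tool_pos'].round(4),o['orientation'].round(2),'open',round(o['opening'],4),'clock',o['clock'])
    print('delta_pos total',d.round(3))
    if yaw is not None:
        r=(R.inv()*Ro.from_euler('xyz',[180,0,yaw],degrees=True)).as_rotvec()/(np.pi/2);print('rot',r.round(3))
E
python3 - <<'E'
from plan import *
import pickle
t=pickle.load(open('s0.pkl','rb'))['top']
f=lambda p,z:plane(t,((p[0]+.5)/5-.5+240,(p[1]+.5)/5-.5+165),z)
A,B,C,D=[f(p,.018)[:2]*1000 for p in((210,128),(233,243),(612,165),(590,55))]
print(A,B,C,D,'w',np.linalg.norm(A-B),np.linalg.norm(C-D),'l',np.linalg.norm(A-D),np.linalg.norm(B-C))
y=(A+B-C-D);y/=np.linalg.norm(y);psi=np.degrees(np.arctan2(-y[0],y[1]));c=(A+B+C+D)/4
print('psi',psi,'origin',c+80*y,'knob0',c+(80-135)*y)
print('bush',f((141,458),.026))
togo([.62,-.045,.25],psi-90)
E
python3 -m creep '[{"grip":0,"delta_pos":[0,0,0],"rotation":[0,0,-0.48]},{"grip":0,"delta_pos":[0,0,0],"rotation":[0,0,-0.48]},{"grip":0,"delta_pos":[0,0,0],"rotation":[0,0,-0.48]},{"grip":0,"delta_pos":[0,0,0],"rotation":[0,0,-0.48]},{"grip":0,"delta_pos":[0,0,0],"rotation":[0,0,-0.48]}]'
python3 -m creep '[{"grip":0,"delta_pos":[0,0,0],"rotation":[0,0,-0.48]},{"grip":0,"delta_pos":[0,0,0],"rotation":[0,0,-0.48]},{"grip":0,"delta_pos":[0,0,0],"rotation":[0,0,-0.48]},{"grip":0,"delta_pos":[0,0,0],"rotation":[0,0,-0.48]},{"grip":0,"delta_pos":[0,0,0],"rotation":[0,0,-0.48]}]'
python3 -c "
from plan import *
togo([.62,-.045,.25],13-90)"
```

```text
[626.61972463 134.93770115] [556.59247222 118.73695178] [ 608.97404741 -108.33047294] [676.79342655 -94.55516428] w 71.87684160822309 69.20424348388102 l 234.91354930955268 233.03099533284902
psi 12.659981651984523 origin [599.71173476  90.75228257] knob0 [629.29898097 -40.96557826]
bush [0.42646171 0.16808207 0.026     ]
tool [ 0.1889 -0.6476  0.2477] [ 1.7992e+02 -1.0000e-02 -1.6375e+02] open 0.0875 clock 0.1
delta_pos total [-5.826  4.579 -0.017]
rot [ 0.001  0.001 -0.96 ]
clock: 0.6
tool_pos: [0.1889, -0.6477, 0.248]
orientation: [180.0, 0.0, -120.4]
force: [0.3, -0.1, 0.1]
opening: 0.0875
gripper_force: 0.0
clock: 1.1
tool_pos: [0.1889, -0.6477, 0.248]
orientation: [180.0, 0.1, -77.4]
force: [0.2, -0.1, -0.6]
opening: 0.0876
gripper_force: 0.0
tool [ 0.1889 -0.6477  0.248 ] [ 1.7999e+02  6.0000e-02 -7.7450e+01] open 0.0876 clock 1.1
delta_pos total [-4.946 -5.518 -0.016]
rot [ 0.     0.001 -0.005]
```

```bash
python3 -m creep '[{"grip":0,"delta_pos":[-0.82,-0.92,0],"rotation":[0,0,0]},{"grip":0,"delta_pos":[-0.82,-0.92,0],"rotation":[0,0,0]},{"grip":0,"delta_pos":[-0.82,-0.92,0],"rotation":[0,0,0]}]' | sed -n 2p
python3 -m creep '[{"grip":0,"delta_pos":[-0.82,-0.92,0],"rotation":[0,0,0]},{"grip":0,"delta_pos":[-0.82,-0.92,0],"rotation":[0,0,0]},{"grip":0,"delta_pos":[-0.82,-0.92,0],"rotation":[0,0,0]}]' | sed -n 2p
python3 -m creep '[{"grip":0,"delta_pos":[-0.82,-0.92,0],"rotation":[0,0,0]},{"grip":0,"delta_pos":[-0.82,-0.92,0],"rotation":[0,0,0]},{"grip":0,"delta_pos":[-0.82,-0.92,0],"rotation":[0,0,0]}]' | sed -n 2p
python3 -m creep '[{"grip":0,"delta_pos":[-0.82,-0.92,0],"rotation":[0,0,0]},{"grip":0,"delta_pos":[-0.82,-0.92,0],"rotation":[0,0,0]},{"grip":0,"delta_pos":[-0.82,-0.92,0],"rotation":[0,0,0]}]' | sed -n 2p
python3 -m creep '[{"grip":0,"delta_pos":[-0.82,-0.92,0],"rotation":[0,0,0]},{"grip":0,"delta_pos":[-0.82,-0.92,0],"rotation":[0,0,0]},{"grip":0,"delta_pos":[-0.82,-0.92,0],"rotation":[0,0,0]}]' | sed -n 2p
python3 -m creep '[{"grip":0,"delta_pos":[-0.82,-0.92,0],"rotation":[0,0,0]},{"grip":0,"delta_pos":[-0.82,-0.92,0],"rotation":[0,0,0]},{"grip":0,"delta_pos":[-0.82,-0.92,0],"rotation":[0,0,0]},{"grip":0,"delta_pos":[-0.82,-0.92,0],"rotation":[0,0,0]}]'
python3 - <<'E'
from plan import *
import pickle
togo([.630,-.0425,.074],12.7-90)
s=snap('wrist','w1.png');pickle.dump(s,open('w1.pkl','wb'));c,d=ray(s,(320,200));print(c,d)
print(proj(s,[[.5997,.0908,.034],[.63,-.0425,.074],[.616,.017,.055]]))
E
```

```text
tool_pos: [0.2627, -0.5458, 0.2482]
tool_pos: [0.3355, -0.446, 0.2484]
tool_pos: [0.4082, -0.3465, 0.2485]
tool_pos: [0.4809, -0.2469, 0.2484]
tool_pos: [0.5535, -0.1471, 0.2482]
clock: 3.0
tool_pos: [0.6258, -0.0478, 0.2473]
orientation: [179.9, 0.0, -77.6]
force: [-0.9, -0.3, -0.7]
opening: 0.0878
gripper_force: 0.0
tool [ 0.6258 -0.0478  0.2473] [ 1.7992e+02  1.0000e-02 -7.7630e+01] open 0.0878 clock 3.0
delta_pos total [-0.043 -0.055  1.733]
rot [ 0.001  0.    -0.004]
[ 0.64171975 -0.12254586  0.38358459] [-0.07423353  0.27995275 -0.95719843]
[[312.37152036 285.27836856]
 [310.35349873 187.76184778]
 [311.78906801 236.31132858]]
```

View pics/w1.png

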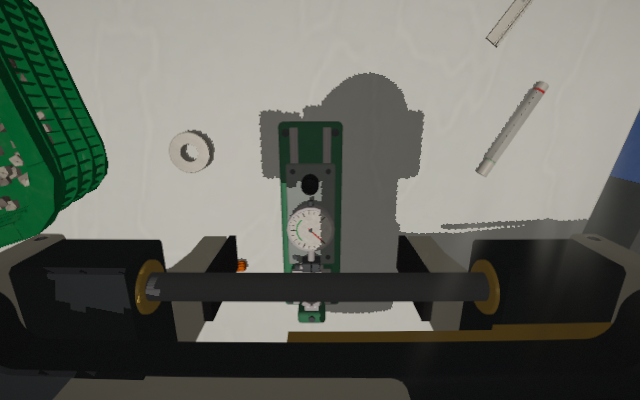

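Run:
```python
from plan import *
import pickle
s=pickle.load(open('w1.pkl','rb'));im=s['color'][110:330,260:360]
cv2.imwrite('pics/w1c.png',cv2.resize(im,None,fx=5,fy=5,interpolation=cv2.INTER_CUBIC)[:550,:,::-1])
```

```text
(no output)
```

View pics/w1c.png

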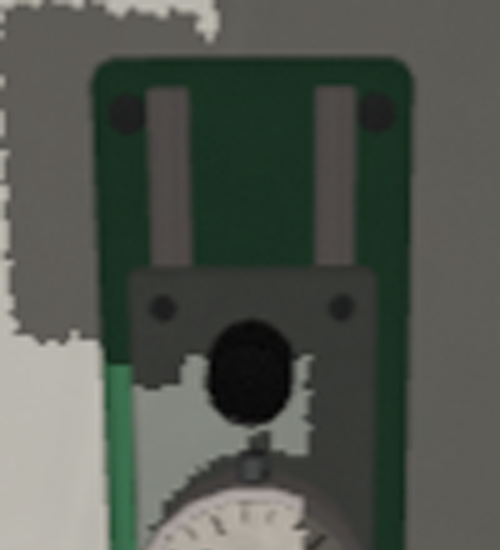

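Run:
```python
from plan import *
import pickle
s=pickle.load(open('w1.pkl','rb'))
f=lambda x,y,z:plane(s,((x+.5)/5-.5+260,(y+.5)/5-.5+110),z)
k=f(249,381,.074);print('knob',k)
L,Rr=f(93,80,.018),f(413,80,.018);L2,R2=f(106,540,.018),f(405,540,.018)
print('L',L,L2,'R',Rr,R2,'w',np.linalg.norm(L-Rr),np.linalg.norm(L2-R2))
for a,b in((L,L2),(Rr,R2)):
    v=b-a;print('psi',np.degrees(np.arctan2(-v[0],v[1])))
b=f(252,58,.018);print('back mid',b)
psi=np.radians(12.7);y=np.array([-np.sin(psi),np.cos(psi)])
m=(L+Rr+L2+R2)[:2]/4;o=m+y*((b[:2]-m)@y+.2);print('origin',o,'carriage off',(k[:2]-o)@y+.135,'knob x',(k[:2]-o)@[np.cos(psi),np.sin(psi)])
togo([k[0],k[1],.074],12.7-90)
```

```text
knob [ 0.63136176 -0.04428823  0.074     ]
L [ 0.67837559 -0.0910535   0.018     ] [0.65535073 0.0165819  0.018     ] R [ 0.60792577 -0.10647434  0.018     ] [0.5838435  0.00096675 0.018     ] w 0.07211781285286092 0.0731923320316888
psi 12.074460872413976
psi 12.633690382912624
back mid [ 0.64437766 -0.10342178  0.018     ]
origin [0.60056385 0.09172015] carriage off -0.004451678647218016 knob x 0.00014349588619401248
tool [ 0.6248 -0.0491  0.2475] [ 1.799e+02  1.000e-02 -7.768e+01] open 0.0876 clock 3.05
delta_pos total [-0.033 -0.078  1.735]
rot [ 0.001  0.    -0.004]
```

```bash
python3 -m creep '[{"grip":0.2,"delta_pos":[-0.03,-0.08,0.9],"rotation":[0,0,0]},{"grip":0.4,"delta_pos":[-0.03,-0.08,0.9],"rotation":[0,0,0]},{"grip":0.4,"delta_pos":[-0.03,-0.08,0.9],"rotation":[0,0,0]}]'|sed -n 2,4p
python3 -m creep '[{"grip":0.4,"delta_pos":[0,0,0.6],"rotation":[0,0,0]},{"grip":0.5,"delta_pos":[0,0,0.81],"rotation":[0,0,0]},{"grip":0.6,"delta_pos":[0,0,0.81],"rotation":[0,0,0]},{"grip":0.7,"delta_pos":[0,0,0.81],"rotation":[0,0,0]},{"grip":0.7,"delta_pos":[0,0,0.81],"rotation":[0,0,0]}]'
for i in 1; do python3 -m creep '[{"grip":0.77,"delta_pos":[0,0,0],"rotation":[0,0,0]},{"grip":0.77,"delta_pos":[0,0,0],"rotation":[0,0,0]},{"grip":0.77,"delta_pos":[0,0,0],"rotation":[0,0,0]}]'; done
```

```text
tool_pos: [0.6275, -0.0469, 0.1529]
orientation: [179.4, 0.1, -77.9]
force: [-1.2, -0.5, 0.0]
clock: 3.85
tool_pos: [0.6335, -0.046, 0.0808]
orientation: [-179.8, -0.0, -77.8]
force: [-0.1, 0.3, 0.1]
opening: 0.0297
gripper_force: 0.0
clock: 4.15
tool_pos: [0.6321, -0.0457, 0.0786]
orientation: [-179.9, -0.0, -77.8]
force: [-0.4, -0.2, 0.0]
opening: 0.0201
gripper_force: 0.0
```

```bash
python3 -m creep '[{"grip":0.79,"delta_pos":[0,0,0],"rotation":[0,0,0]},{"grip":0.79,"delta_pos":[0,0,0],"rotation":[0,0,0]},{"grip":0.79,"delta_pos":[0,0,0],"rotation":[0,0,0]}]'|tail -3
python3 -m creep '[{"grip":0.8,"delta_pos":[0,0,0],"rotation":[0,0,0]},{"grip":0.8,"delta_pos":[0,0,0],"rotation":[0,0,0]},{"grip":0.8,"delta_pos":[0,0,0],"rotation":[0,0,0]}]'|tail -3
python3 -m creep '[{"grip":0.81,"delta_pos":[0,0,0],"rotation":[0,0,0]},{"grip":0.81,"delta_pos":[0,0,0],"rotation":[0,0,0]},{"grip":0.81,"delta_pos":[0,0,0],"rotation":[0,0,0]}]'|tail -3
python3 -m creep '[{"grip":0.83,"delta_pos":[0,0,0],"rotation":[0,0,0]},{"grip":0.83,"delta_pos":[0,0,0],"rotation":[0,0,0]},{"grip":0.83,"delta_pos":[0,0,0],"rotation":[0,0,0]}]'
python3 -c "
from h import *
print(ctrl.get_obs()['gripper_force'])"
```

```text
force: [2.3, -0.0, 3.2]
opening: 0.0183
gripper_force: 1.2
force: [5.3, 0.7, 2.2]
opening: 0.0174
gripper_force: 7.4
force: [5.4, -0.1, 1.0]
opening: 0.0169
gripper_force: 28.9
clock: 5.35
tool_pos: [0.6328, -0.0455, 0.0781]
orientation: [-179.9, -0.0, -77.8]
force: [5.4, 1.2, 2.8]
opening: 0.0169
gripper_force: 30.0
30.000227093696594
```

```bash
python3 -m creep '[{"grip":0.83,"delta_pos":[0.05,0,0],"rotation":[0,0,0]},{"grip":0.83,"delta_pos":[0.15,0,0],"rotation":[0,0,0]},{"grip":0.83,"delta_pos":[0.25,0,0],"rotation":[0,0,0]},{"grip":0.83,"delta_pos":[0.36,0,0],"rotation":[0,0,0]},{"grip":0.83,"delta_pos":[0.36,0,0],"rotation":[0,0,0]}]'
python3 -m creep '[{"grip":0.75,"delta_pos":[0,0,0],"rotation":[0,0,0]},{"grip":0.65,"delta_pos":[0,0,0],"rotation":[0,0,0]},{"grip":0.5,"delta_pos":[0,0,0],"rotation":[0,0,0]},{"grip":0.4,"delta_pos":[0,0,0],"rotation":[0,0,0]}]'
python3 -m creep '[{"grip":0.4,"delta_pos":[0,0,-0.4],"rotation":[0,0,0]},{"grip":0.4,"delta_pos":[0,0,-0.8],"rotation":[0,0,0]},{"grip":0.4,"delta_pos":[0,0,-0.8],"rotation":[0,0,0]}]'
python3 - <<'E'
from plan import *
import pickle
togo([.4262,.1685,.15],12.5-90)
s=snap('wrist','w2.png');pickle.dump(s,open('w2.pkl','wb'))
print(ctrl.get_obs()['joint_pos'])
E
```

```text
clock: 5.85
tool_pos: [0.6407, -0.0811, 0.0781]
orientation: [-179.8, 0.0, -77.8]
force: [5.7, 1.2, 1.7]
opening: 0.0168
gripper_force: 30.0
clock: 6.25
tool_pos: [0.6381, -0.0811, 0.0768]
orientation: [179.9, 0.0, -77.8]
force: [0.3, -0.2, 0.6]
opening: 0.0403
gripper_force: 0.0
clock: 6.55
tool_pos: [0.6421, -0.081, 0.1634]
orientation: [-179.5, -0.1, -77.7]
force: [0.6, 1.0, 0.2]
opening: 0.0523
gripper_force: 0.0
tool [ 0.6421 -0.081   0.1634] [-1.7954e+02 -1.1000e-01 -7.7740e+01] open 0.0523 clock 6.55
delta_pos total [-2.897  1.58   0.116]
rot [-0.005 -0.001 -0.003]
[ 1.00993530e+01  2.13991381e+01 -1.01186446e+01  2.61111538e-02
 -5.81981777e+01  2.10751388e+00]
```

View pics/w2.png

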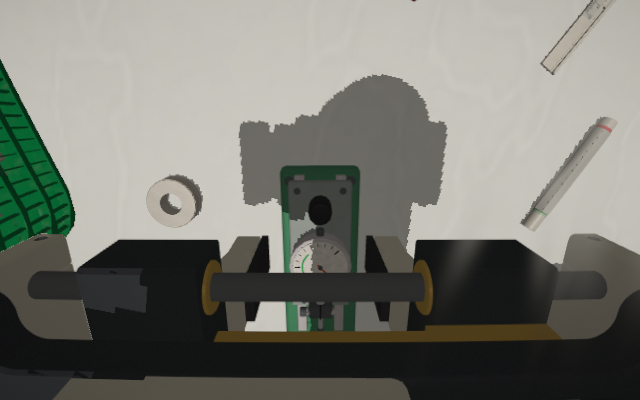

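```bash
python3 -m creep '[{"grip":0.4,"delta_pos":[-0.97,0.53,0],"rotation":[0,0,0]},{"grip":0.4,"delta_pos":[-0.97,0.53,0],"rotation":[0,0,0]},{"grip":0.4,"delta_pos":[-0.97,0.53,0],"rotation":[0,0,0]}]'|sed -n 2p
python3 -m creep '[{"grip":0.4,"delta_pos":[-0.97,0.53,0],"rotation":[0,0,0]},{"grip":0.4,"delta_pos":[-0.97,0.53,0],"rotation":[0,0,0]},{"grip":0.4,"delta_pos":[-0.97,0.53,0],"rotation":[0,0,0]}]'|sed -n 2p
python3 -m creep '[{"grip":0.4,"delta_pos":[-0.96,0.53,0],"rotation":[0,0,0]},{"grip":0.4,"delta_pos":[-0.96,0.53,0],"rotation":[0,0,0]},{"grip":0.4,"delta_pos":[-0.96,0.53,0],"rotation":[0,0,0]},{"grip":0.4,"delta_pos":[-0.96,0.53,0],"rotation":[0,0,0]}]'
python3 - <<'E'
from plan import *
togo([.4262,.1685,.029],12.5-90)
S=snap('wrist','w3.png')
print(proj(S,[[.4262,.1685,.026],[.4262,.1685,0]]))
E
```

```text
tool_pos: [0.5631, 0.0045, 0.1565]
tool_pos: [0.4914, 0.0879, 0.1568]
clock: 7.6
tool_pos: [0.4216, 0.1697, 0.1573]
orientation: [180.0, -0.0, -77.6]
force: [-0.1, 0.4, 0.4]
opening: 0.0525
gripper_force: 0.0
tool [0.4216 0.1697 0.1573] [ 1.7997e+02 -1.0000e-02 -7.7610e+01] open 0.0525 clock 7.6
delta_pos total [ 0.022 -0.043  1.283]
rot [ 0.    -0.    -0.001]
[[310.8165937  192.77762549]
 [311.26388582 185.4913591 ]]
```

View pics/w3.png

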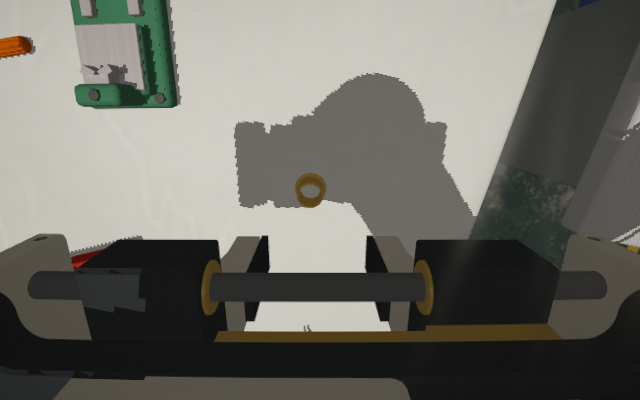

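```bash
python3 -m creep '[{"grip":0.4,"delta_pos":[0.02,-0.04,0.4],"rotation":[0,0,0]},{"grip":0.5,"delta_pos":[0.02,-0.04,0.8],"rotation":[0,0,0]},{"grip":0.5,"delta_pos":[0.02,-0.04,0.95],"rotation":[0,0,0]},{"grip":0.5,"delta_pos":[0.02,-0.04,0.95],"rotation":[0,0,0]}]'
python3 -m creep '[{"grip":0.55,"delta_pos":[0,0,0.2],"rotation":[0,0,0]},{"grip":0.6,"delta_pos":[0,0,0.32],"rotation":[0,0,0]},{"grip":0.65,"delta_pos":[0,0,0.32],"rotation":[0,0,0]},{"grip":0.65,"delta_pos":[0,0,0.32],"rotation":[0,0,0]}]'
python3 -c "
from plan import *
togo([.4262,.1685,.030])"
```

```text
clock: 8.05
tool_pos: [0.4262, 0.1652, 0.0599]
orientation: [179.7, -0.2, -77.9]
force: [1.2, -0.4, 0.3]
opening: 0.0441
gripper_force: 0.0
clock: 8.45
tool_pos: [0.4277, 0.1676, 0.0313]
orientation: [-180.0, 0.0, -77.8]
force: [0.4, 0.8, 0.9]
opening: 0.031
gripper_force: 0.0
tool [0.4277 0.1676 0.0313] [-179.97    0.    -77.83] open 0.031 clock 8.45
delta_pos total [-0.012  0.013  0.013]
```

```bash
python3 -m creep '[{"grip":0.69,"delta_pos":[0,0.01,0.02],"rotation":[0,0,0]},{"grip":0.71,"delta_pos":[0,0.01,0.02],"rotation":[0,0,0]},{"grip":0.715,"delta_pos":[0,0.01,0.02],"rotation":[0,0,0]},{"grip":0.715,"delta_pos":[0,0.01,0.02],"rotation":[0,0,0]}]'
python3 -m creep '[{"grip":0.72,"delta_pos":[0,0,0],"rotation":[0,0,0]},{"grip":0.724,"delta_pos":[0,0,0],"rotation":[0,0,0]},{"grip":0.726,"delta_pos":[0,0,0],"rotation":[0,0,0]},{"grip":0.726,"delta_pos":[0,0,0],"rotation":[0,0,0]}]'|tail -3
python3 -m creep '[{"grip":0.727,"delta_pos":[0,0,0],"rotation":[0,0,0]},{"grip":0.728,"delta_pos":[0,0,0],"rotation":[0,0,0]},{"grip":0.728,"delta_pos":[0,0,0],"rotation":[0,0,0]}]'|tail -3
```

```text
clock: 8.85
tool_pos: [0.4262, 0.1679, 0.029]
orientation: [-179.9, 0.0, -77.8]
force: [0.7, 0.4, -1.2]
opening: 0.0251
gripper_force: 0.3
force: [1.8, 0.9, 0.9]
opening: 0.0241
gripper_force: 0.3
force: [0.8, 1.2, 0.3]
opening: 0.0237
gripper_force: 2.0
```

```bash
python3 -m creep '[{"grip":0.73,"delta_pos":[0,0,0],"rotation":[0,0,0]},{"grip":0.73,"delta_pos":[0,0,0],"rotation":[0,0,0]},{"grip":0.73,"delta_pos":[0,0,0],"rotation":[0,0,0]}]'|tail -2
python3 -m creep '[{"grip":0.731,"delta_pos":[0,0,0],"rotation":[0,0,0]},{"grip":0.731,"delta_pos":[0,0,0],"rotation":[0,0,0]},{"grip":0.731,"delta_pos":[0,0,0],"rotation":[0,0,0]}]'|tail -2
python3 -c "
from plan import *
togo([.6005+.0022,.0915-.0098,.12],-77.5)"
```

```text
opening: 0.0239
gripper_force: 5.5
opening: 0.0237
gripper_force: 7.5
tool [0.4259 0.1676 0.0286] [-180.     0.   -77.8] open 0.0237 clock 10.15
delta_pos total [ 1.213 -1.546 -0.914]
rot [-0.     0.    -0.003]
```

```bash
python3 -m creep '[{"grip":0.731,"delta_pos":[0,0,-0.1],"rotation":[0,0,0]},{"grip":0.731,"delta_pos":[0,0,-0.4],"rotation":[0,0,0]},{"grip":0.731,"delta_pos":[0,0,-0.7],"rotation":[0,0,0]},{"grip":0.731,"delta_pos":[0,0,-1],"rotation":[0,0,0]},{"grip":0.731,"delta_pos":[0,0,-1],"rotation":[0,0,0]}]'
python3 -m creep '[{"grip":0.731,"delta_pos":[0,-0.2,0],"rotation":[0,0,0]},{"grip":0.731,"delta_pos":[0,-0.5,0],"rotation":[0,0,0]},{"grip":0.731,"delta_pos":[0,-0.8,0],"rotation":[0,0,0]},{"grip":0.731,"delta_pos":[0,-0.8,0],"rotation":[0,0,0]}]'|tail -2
python3 -m creep '[{"grip":0.731,"delta_pos":[0,-0.3,0],"rotation":[0,0,0]},{"grip":0.731,"delta_pos":[0,-0.6,0],"rotation":[0,0,0]},{"grip":0.731,"delta_pos":[0,-0.75,0],"rotation":[0,0,0]},{"grip":0.731,"delta_pos":[0,-0.75,0],"rotation":[0,0,0]}]'|tail -2
python3 - <<'E'
from plan import *
import pickle
togo([.602,.0847,.12],12.5-90)
S=snap('wrist');pickle.dump(S,open('w4.pkl','wb'))
g=proj(S,[[.6005,.0915,.034]])[0];print(g);x,y=g.astype(int)
a=cv2.resize(S['color'][y-70:y+50,x-60:x+60],None,fx=5,fy=5,interpolation=cv2.INTER_CUBIC)
print('crop origin',x-60,y-70);cv2.imwrite('pics/w4.png',a[:,:,::-1])
E
```

```text
clock: 10.65
tool_pos: [0.4276, 0.1689, 0.1329]
orientation: [-179.6, 0.2, -77.8]
force: [0.1, 0.0, 0.1]
opening: 0.0239
gripper_force: 7.5
opening: 0.0237
gripper_force: 7.5
opening: 0.0234
gripper_force: 7.5
tool [0.5782 0.2002 0.1278] [ 1.7994e+02 -3.0000e-02 -7.7840e+01] open 0.0234 clock 11.45
delta_pos total [1.18  0.01  0.078]
rot [ 0.001 -0.    -0.004]
[316.82358546  50.99072911]Traceback (most recent call last):
  File "<stdin>", line 6, in <module>
cv2.error: OpenCV(4.12.0) /io/opencv/modules/imgproc/src/resize.cpp:4208: error: (-215:Assertion failed) !ssize.empty() in function 'resize'
```

Seat is at row 51 in the picture already taken; crop around it.

Run:
```python
from plan import *
import pickle
S=pickle.load(open('w4.pkl','rb'))
a=cv2.resize(S['color'][0:120,257:377],None,fx=5,fy=5,interpolation=cv2.INTER_CUBIC)
cv2.imwrite('pics/w4.png',a[:,:,::-1])
```

```text
(no output)
```

View pics/w4.png

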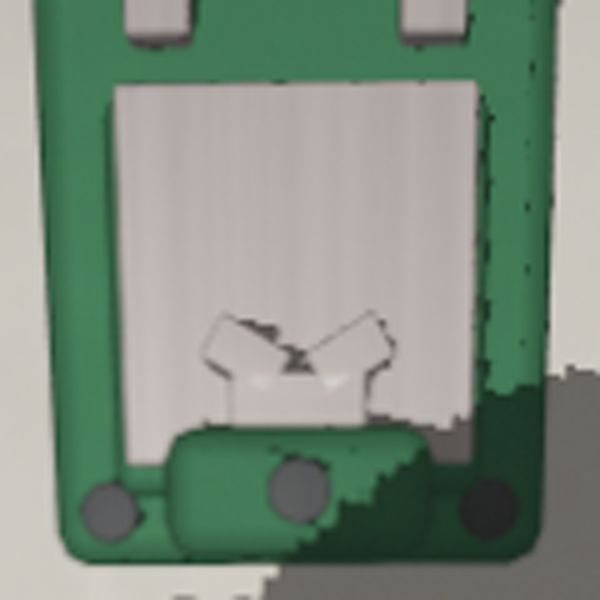

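Run:
```python
from plan import *
import pickle
S=pickle.load(open('w4.pkl','rb'))
f=lambda x,y,z:plane(S,((x+.5)/5-.5+257,(y+.5)/5-.5),z)[:2]
TL,TR,BL,BR=[f(*p,.034) for p in((113,85),(478,83),(127,466),(471,463))]
print('w',np.linalg.norm(TL-TR),np.linalg.norm(BL-BR),'l',np.linalg.norm(TL-BL),np.linalg.norm(TR-BR))
v=BL+BR-TL-TR;psi=np.arctan2(-v[0],v[1]);print('psi',np.degrees(psi))
y=np.array([-np.sin(psi),np.cos(psi)]);x=np.array([y[1],-y[0]])
o=(TL+TR)/2+.022*y;print('from back',o,'from front',(BL+BR)/2-.026*y,'mean',(TL+TR+BL+BR)/4-.002*y)
a,b=f(225,314,.053),f(374,312,.053);print('V tips w',np.linalg.norm(a-b),'mid rel', ((a+b)/2-o)@x,((a+b)/2-o)@y)
```

```text
w 0.04761787481303727 0.04749743620610304 l 0.04763771012328071 0.047499723271462554
psi 12.686870678451317
from back [0.60081314 0.09255126] from front [0.60090787 0.09213047] mean [0.6008605  0.09234086]
V tips w 0.018433012787607693 mid rel -0.00020509454498340634 0.008335751152172614
```

```bash
python3 -m creep '[{"grip":0.731,"delta_pos":[0.2,0,0],"rotation":[0,0,0]},{"grip":0.731,"delta_pos":[0.5,0,0],"rotation":[0,0,0]},{"grip":0.731,"delta_pos":[0.85,0,0],"rotation":[0,0,0]},{"grip":0.731,"delta_pos":[1,0,0],"rotation":[0,0,0]}]'|tail -2
python3 -m creep '[{"grip":0.731,"delta_pos":[0.16,0,0.1],"rotation":[0,0,0]},{"grip":0.731,"delta_pos":[0.16,0,0.1],"rotation":[0,0,0]},{"grip":0.731,"delta_pos":[0.16,0,0.1],"rotation":[0,0,0]},{"grip":0.731,"delta_pos":[0.16,0,0.1],"rotation":[0,0,0]}]'
python3 -c "
from plan import *
togo([.6024,.0850,.0626],12.6-90)"
```

```text
opening: 0.0238
gripper_force: 7.5
clock: 12.3
tool_pos: [0.6018, 0.0875, 0.1184]
orientation: [180.0, 0.0, -77.8]
force: [-0.2, -0.0, -0.1]
opening: 0.0232
gripper_force: 7.5
tool [0.6018 0.0875 0.1184] [179.99   0.   -77.76] open 0.0232 clock 12.3
delta_pos total [ 0.026 -0.001  0.558]
rot [ 0.     0.    -0.004]
```

```bash
python3 -m creep '[{"grip":0.731,"delta_pos":[0.026,0,0.1],"rotation":[0,0,0]},{"grip":0.731,"delta_pos":[0.026,0,0.25],"rotation":[0,0,0]},{"grip":0.731,"delta_pos":[0.026,0,0.4],"rotation":[0,0,0]},{"grip":0.731,"delta_pos":[0.026,0,0.48],"rotation":[0,0,0]},{"grip":0.731,"delta_pos":[0.026,0,0.48],"rotation":[0,0,0]}]'
python3 -m creep '[{"grip":0.731,"delta_pos":[0,0,0.02],"rotation":[0,0,0]},{"grip":0.731,"delta_pos":[0,0,0.04],"rotation":[0,0,0]},{"grip":0.731,"delta_pos":[0,0,0.04],"rotation":[0,0,0]}]'
python3 -c "
from plan import *
togo([.6024,.0850,.0626],12.6-90)"
```

```text
clock: 12.8
tool_pos: [0.6017, 0.0843, 0.069]
orientation: [179.9, -0.0, -77.8]
force: [0.1, 0.1, -0.2]
opening: 0.0236
gripper_force: 7.5
clock: 13.1
tool_pos: [0.6026, 0.0845, 0.0668]
orientation: [-180.0, 0.0, -77.8]
force: [-0.4, -0.0, -1.1]
opening: 0.0241
gripper_force: 7.5
tool [0.6026 0.0845 0.0668] [-1.7997e+02  1.0000e-02 -7.7800e+01] open 0.0241 clock 13.1
delta_pos total [-0.005  0.001  0.042]
rot [-0.     0.    -0.004]
```

```bash
python3 -m creep '[{"grip":0.731,"delta_pos":[0,0,0.01],"rotation":[0,0,0]},{"grip":0.731,"delta_pos":[0,0,0.02],"rotation":[0,0,0]},{"grip":0.731,"delta_pos":[0,0,0.02],"rotation":[0,0,0]}]'|sed -n '2p;4,6p'
python3 -m creep '[{"grip":0.731,"delta_pos":[0,0,0.01],"rotation":[0,0,0]},{"grip":0.731,"delta_pos":[0,0,0.01],"rotation":[0,0,0]}]'|sed -n '2p;4,6p'
python3 -m creep '[{"grip":0.731,"delta_pos":[0,0,0.008],"rotation":[0,0,0]},{"grip":0.731,"delta_pos":[0,0,0.008],"rotation":[0,0,0]}]'|sed -n '2p;4,6p'
```

```text
tool_pos: [0.6025, 0.0844, 0.0646]
force: [-0.6, 0.7, 0.1]
opening: 0.0235
gripper_force: 7.5
tool_pos: [0.6024, 0.0843, 0.0635]
force: [0.1, -0.2, 0.0]
opening: 0.0237
gripper_force: 7.5
tool_pos: [0.6025, 0.0844, 0.0626]
force: [-0.5, -0.1, 0.1]
opening: 0.024
gripper_force: 7.5
```

```bash
python3 -m creep '[{"grip":0.731,"delta_pos":[0,0,0.006],"rotation":[0,0,0]},{"grip":0.731,"delta_pos":[0,0,0.006],"rotation":[0,0,0]}]'|sed -n '2p;4,6p'
python3 -m creep '[{"grip":0.731,"delta_pos":[0,0,0.006],"rotation":[0,0,0]},{"grip":0.731,"delta_pos":[0,0,0.006],"rotation":[0,0,0]}]'|sed -n '2p;4,6p'
python3 -m creep '[{"grip":0.731,"delta_pos":[0,0,0],"rotation":[0,0,0]},{"grip":0.731,"delta_pos":[0,0,0],"rotation":[0,0,0]}]'|sed -n '2p;4,6p'
```

```text
tool_pos: [0.6025, 0.0844, 0.0626]
force: [-0.9, 0.3, 3.9]
opening: 0.0234
gripper_force: 7.6
tool_pos: [0.6025, 0.0844, 0.0625]
force: [-4.3, -0.1, 10.3]
opening: 0.0238
gripper_force: 7.6
tool_pos: [0.6025, 0.0844, 0.0625]
force: [-2.5, -0.1, 8.7]
opening: 0.0236
gripper_force: 7.6
```

```bash
python3 -m creep '[{"grip":0.731,"delta_pos":[0,0,-0.01],"rotation":[0,0,0]},{"grip":0.726,"delta_pos":[0,0,-0.01],"rotation":[0,0,0]},{"grip":0.726,"delta_pos":[0,0,-0.01],"rotation":[0,0,0]},{"grip":0.728,"delta_pos":[0,0,-0.01],"rotation":[0,0,0]},{"grip":0.728,"delta_pos":[0,0,-0.01],"rotation":[0,0,0]}]'|sed -n '2p;4,6p'
python3 -m creep '[{"grip":0.728,"delta_pos":[-0.01,0,0],"rotation":[0,0,0]},{"grip":0.728,"delta_pos":[-0.02,0,0],"rotation":[0,0,0]},{"grip":0.728,"delta_pos":[-0.03,0,0],"rotation":[0,0,0]},{"grip":0.728,"delta_pos":[-0.04,0,0],"rotation":[0,0,0]}]'|sed -n '2p;4,6p'
python3 -m creep '[{"grip":0.728,"delta_pos":[-0.01,0,0],"rotation":[0,0,0]},{"grip":0.728,"delta_pos":[-0.01,0,0],"rotation":[0,0,0]}]'|sed -n '2p;4,6p'
python3 -m creep '[{"grip":0.728,"delta_pos":[-0.01,0,0],"rotation":[0,0,0]},{"grip":0.728,"delta_pos":[-0.01,0,0],"rotation":[0,0,0]}]'|sed -n '2p;4,6p'
```

```text
tool_pos: [0.6026, 0.0844, 0.0624]
force: [0.3, -0.1, 0.1]
opening: 0.0241
gripper_force: 2.0
tool_pos: [0.6015, 0.0884, 0.0625]
force: [0.3, -1.4, 0.2]
opening: 0.0239
gripper_force: 2.1
tool_pos: [0.6018, 0.0893, 0.0627]
force: [2.3, -1.6, -1.1]
opening: 0.0237
gripper_force: 2.2
tool_pos: [0.602, 0.0904, 0.0628]
force: [3.1, -1.4, -0.2]
opening: 0.0238
gripper_force: 2.9
```

```bash
python3 -m creep '[{"grip":0.728,"delta_pos":[0,-0.01,0],"rotation":[0,0,0]},{"grip":0.728,"delta_pos":[0,-0.01,0],"rotation":[0,0,0]},{"grip":0.728,"delta_pos":[0,-0.01,0],"rotation":[0,0,0]}]'|sed -n '2p;4,6p'
python3 -m creep '[{"grip":0.728,"delta_pos":[-0.01,0,0],"rotation":[0,0,0]},{"grip":0.728,"delta_pos":[-0.02,0,0],"rotation":[0,0,0]},{"grip":0.728,"delta_pos":[-0.02,0,0],"rotation":[0,0,0]}]'|sed -n '2p;4,6p'
```

```text
tool_pos: [0.6021, 0.0904, 0.0626]
force: [1.3, -2.1, 0.3]
opening: 0.024
gripper_force: 2.3
tool_pos: [0.602, 0.0925, 0.0627]
force: [3.7, -2.9, 0.3]
opening: 0.0243
gripper_force: 2.3
```

```bash
python3 -m creep '[{"grip":0.728,"delta_pos":[0,-0.01,0],"rotation":[0,0,0]},{"grip":0.728,"delta_pos":[0,-0.01,0],"rotation":[0,0,0]},{"grip":0.728,"delta_pos":[0,-0.01,0],"rotation":[0,0,0]}]'|sed -n '2p;4,6p'
python3 -m creep '[{"grip":0.728,"delta_pos":[-0.01,0,0],"rotation":[0,0,0]},{"grip":0.728,"delta_pos":[-0.02,0,0],"rotation":[0,0,0]},{"grip":0.728,"delta_pos":[-0.02,0,0],"rotation":[0,0,0]}]'|sed -n '2p;4,6p'
python3 -m creep '[{"grip":0.722,"delta_pos":[0,0,0],"rotation":[0,0,0]},{"grip":0.715,"delta_pos":[0,0,0],"rotation":[0,0,0]},{"grip":0.715,"delta_pos":[0,0,0],"rotation":[0,0,0]}]'|sed -n '2p;4,6p'
```

```text
tool_pos: [0.6022, 0.0925, 0.0625]
force: [-1.2, -2.6, 3.2]
opening: 0.0243
gripper_force: 2.2
tool_pos: [0.6017, 0.0944, 0.0622]
force: [-2.0, -3.6, 1.1]
opening: 0.024
gripper_force: 2.2
tool_pos: [0.6022, 0.0947, 0.0624]
force: [-2.0, -1.0, -0.1]
opening: 0.0247
gripper_force: 0.8
```

```bash
python3 -m creep '[{"grip":0.7,"delta_pos":[0,0,0],"rotation":[0,0,0]},{"grip":0.65,"delta_pos":[0,0,0],"rotation":[0,0,0]},{"grip":0.55,"delta_pos":[0,0,0],"rotation":[0,0,0]},{"grip":0.5,"delta_pos":[0,0,0],"rotation":[0,0,0]}]'|sed -n '2p;4,6p'
python3 -m creep '[{"grip":0.5,"delta_pos":[0,0,-0.1],"rotation":[0,0,0]},{"grip":0.4,"delta_pos":[0,0,-0.5],"rotation":[0,0,0]},{"grip":0.4,"delta_pos":[0,0,-1],"rotation":[0,0,0]}]'|sed -n '2p;4,6p'
python3 -m creep '[{"grip":0.4,"delta_pos":[0.5,0,-0.3],"rotation":[0,0,0]},{"grip":0.4,"delta_pos":[0.5,0,-0.7],"rotation":[0,0,0]},{"grip":0.4,"delta_pos":[0.5,0,-0.85],"rotation":[0,0,0]},{"grip":0.4,"delta_pos":[0.5,0,-0.85],"rotation":[0,0,0]},{"grip":0.4,"delta_pos":[0.5,0,-0.85],"rotation":[0,0,0]}]'|sed -n '1,2p;4,6p'
python3 - <<'E'
from plan import *
import pickle
d={n:snap(n) for n in('wrist','side','top')};pickle.dump(d,open('s5.pkl','wb'))
S=d['wrist'];psi=np.radians(12.6);X=np.array([np.cos(psi),np.sin(psi)]);Y=np.array([-X[1],X[0]]);o=np.array([.6008,.0923])
P=lambda x,y,z:[*(o+x*X+y*Y),z]
q=proj(S,[P(0,0,.06),P(0,-.012,.045),P(0,-.116,.055),P(0,-.176,.074)]);print(q)
im=S['color'];b=im.astype(int)
x0=int(q[0,0])-50;y1=min(int(q[0,1])+35,400);y0=max(y1-150,0)
cv2.imwrite('pics/w5.png',cv2.resize(im[y0:y1,x0:x0+100],None,fx=4,fy=4,interpolation=cv2.INTER_CUBIC)[:,:,::-1]);print('crop',x0,y0,y1)
togo([.6407,-.0811,.0781],12.6-90)
E
```

```text
tool_pos: [0.6027, 0.0949, 0.0628]
force: [0.9, 0.4, -0.2]
opening: 0.0404
gripper_force: 0.0
tool_pos: [0.6011, 0.0941, 0.1624]
force: [1.8, 1.1, -0.5]
opening: 0.0515
gripper_force: 0.0
clock: 18.4
tool_pos: [0.6127, 0.0457, 0.2481]
force: [0.1, -0.0, 0.1]
opening: 0.0527
gripper_force: 0.0
[[317.6548818  223.09264024]
 [317.54871742 208.32651617]
 [316.89778076 113.10600785]
 [316.43498175  44.90314908]]
crop 267 108 258
tool [0.6122 0.0458 0.2464] [ 1.7988e+02 -1.0000e-02 -7.7780e+01] open 0.0524 clock 18.55
delta_pos total [ 1.3   -0.013  1.683]
rot [ 0.001 -0.    -0.004]
```

View pics/w5.png

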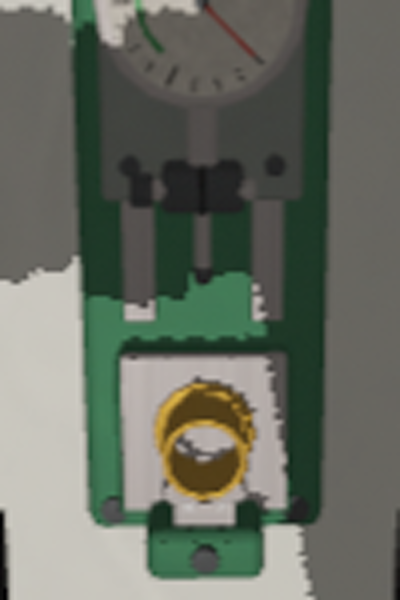

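```bash
cat > needle.py <<'E'
from plan import *
psi=np.radians(12.6);X=np.array([np.cos(psi),np.sin(psi)]);Y=np.array([-X[1],X[0]]);o=np.array([.6008,.0923])
rel=lambda w:np.array([(w[:2]-o)@X,(w[:2]-o)@Y])*1000
def red(S,cy,z=.055):
    """red pixels within the dial (centre y=cy mm), angle from +x, ccw; mm of travel"""
    b=S['color'].astype(int);m=(b[...,0]>1.5*b[...,1])&(b[...,0]>1.5*b[...,2])&(b[...,0]>50)
    P=np.array([rel(plane(S,p,z)) for p in np.argwhere(m)[:,::-1].astype(float)])
    if len(P)==0:return print('none')
    P=P-[0,cy];P=P[np.hypot(*P.T)<24]
    if len(P)<3:return print('few')
    far=P[np.hypot(*P.T)>8];v=far.mean(0);a=np.degrees(np.arctan2(v[1],v[0]))
    print(len(P),'mean far',v.round(1),'angle',a.round(1),'travel mm',round((135-a)/270*8,2))
E
python3 - <<'E'
from needle import *
import pickle
d=pickle.load(open('s5.pkl','rb'));S=d['wrist']
f=lambda x,y,z:rel(plane(S,((x+.5)/4-.5+267,(y+.5)/4-.5+108),z))
print('tip',f(203,282,.045),'bush',f(204,457,.060),'dial bottom edge',f(203,106,.055),'slide front',f(203,198,.048), 'bush front rim',f(204,420,.06))
cy=f(203,106,.055)[1]-27;print('cy',cy,'carriage',cy+75)
for n in d: print(n);red(d[n],cy)
E
```

```text
tip [-3.66987983e-02 -4.68106084e+01] bush [ 0.02348668 -1.41840714] dial bottom edge [ -0.33985267 -95.16446181] slide front [ -0.18824951 -70.3965572 ] bush front rim [ -0.0451674  -12.08222902]
cy -122.16446180809831 carriage -47.16446180809831
wrist
18 mean far [-10.   11.2] angle 131.8 travel mm 0.1
side
few
top
few
```

```bash
python3 -m creep '[{"grip":0.4,"delta_pos":[0.4,-0.01,0],"rotation":[0,0,0]},{"grip":0.4,"delta_pos":[0.8,-0.02,0],"rotation":[0,0,0]},{"grip":0.4,"delta_pos":[1,-0.02,0],"rotation":[0,0,0]},{"grip":0.4,"delta_pos":[1,-0.02,0],"rotation":[0,0,0]}]'|sed -n '2p'
python3 -m creep '[{"grip":0.4,"delta_pos":[0.3,0,0.4],"rotation":[0,0,0]},{"grip":0.4,"delta_pos":[0.3,0,0.9],"rotation":[0,0,0]},{"grip":0.4,"delta_pos":[0.3,0,0.9],"rotation":[0,0,0]},{"grip":0.4,"delta_pos":[0.3,0,0.9],"rotation":[0,0,0]}]'|sed -n '2p'
python3 -m creep '[{"grip":0.4,"delta_pos":[0,0,0.4],"rotation":[0,0,0]},{"grip":0.5,"delta_pos":[0,0,0.75],"rotation":[0,0,0]},{"grip":0.6,"delta_pos":[0,0,0.78],"rotation":[0,0,0]},{"grip":0.7,"delta_pos":[0,0,0.78],"rotation":[0,0,0]},{"grip":0.75,"delta_pos":[0,0,0.78],"rotation":[0,0,0]}]'|sed -n '2p;4,6p'
python3 -m creep '[{"grip":0.78,"delta_pos":[0,0,0],"rotation":[0,0,0]},{"grip":0.8,"delta_pos":[0,0,0],"rotation":[0,0,0]},{"grip":0.82,"delta_pos":[0,0,0],"rotation":[0,0,0]},{"grip":0.83,"delta_pos":[0,0,0],"rotation":[0,0,0]}]'
python3 -c "
from needle import *
print(rel(ctrl.get_obs()['tool_pos']))"
```

```text
tool_pos: [0.6358, -0.0538, 0.2459]
tool_pos: [0.642, -0.0805, 0.1573]
tool_pos: [0.6444, -0.0805, 0.0828]
force: [-0.7, 0.0, 0.6]
opening: 0.0264
gripper_force: 0.0
clock: 20.25
tool_pos: [0.6411, -0.0814, 0.0815]
orientation: [179.9, -0.0, -77.8]
force: [-8.6, -0.1, 7.9]
opening: 0.0168
gripper_force: 30.0
[   1.4093622  -178.32795696]
```

```bash
python3 -m creep '[{"grip":0.83,"delta_pos":[-0.08,0,0],"rotation":[0,0,0]},{"grip":0.83,"delta_pos":[-0.16,0,0],"rotation":[0,0,0]},{"grip":0.83,"delta_pos":[-0.24,0,0],"rotation":[0,0,0]},{"grip":0.83,"delta_pos":[-0.32,0,0],"rotation":[0,0,0]},{"grip":0.83,"delta_pos":[-0.32,0,0],"rotation":[0,0,0]}]'|sed -n '2p;4,6p'
python3 -m creep '[{"grip":0.83,"delta_pos":[-0.02,0,0],"rotation":[0,0,0]},{"grip":0.83,"delta_pos":[-0.04,0,0],"rotation":[0,0,0]},{"grip":0.83,"delta_pos":[-0.05,0,0],"rotation":[0,0,0]},{"grip":0.83,"delta_pos":[-0.05,0,0],"rotation":[0,0,0]}]'|sed -n '2p;4,6p'
python3 - <<'E'
from needle import *
import pickle
print(rel(ctrl.get_obs()['tool_pos']))
d={n:snap(n,f'n_{n}.png') for n in('wrist','side','top')};pickle.dump(d,open('s6.pkl','wb'))
for n in d: print(n);red(d[n],-80)
E
```

```text
tool_pos: [0.6341, -0.0504, 0.0815]
force: [-6.7, -2.4, 7.6]
opening: 0.0169
gripper_force: 30.0
tool_pos: [0.6333, -0.0465, 0.0815]
force: [-6.5, -6.6, 6.2]
opening: 0.0171
gripper_force: 30.0
[   1.4137434  -142.52518589]
wrist
6 mean far [nan nan] angle nan travel mm nan
side
few
top
fewneedle.py:11: RuntimeWarning: Mean of empty slice.
  far=P[np.hypot(*P.T)>8];v=far.mean(0);a=np.degrees(np.arctan2(v[1],v[0]))
  ret = um.true_divide(
```

```bash
python3 -m creep '[{"grip":0.77,"delta_pos":[0,0,0],"rotation":[0,0,0]},{"grip":0.7,"delta_pos":[0,0,0],"rotation":[0,0,0]},{"grip":0.6,"delta_pos":[0,0,0],"rotation":[0,0,0]},{"grip":0.6,"delta_pos":[0,0,0],"rotation":[0,0,0]}]'|sed -n '2p;4,6p'
python3 -m creep '[{"grip":0.5,"delta_pos":[0,0,-0.4],"rotation":[0,0,0]},{"grip":0.4,"delta_pos":[0,0,-0.9],"rotation":[0,0,0]},{"grip":0.4,"delta_pos":[0,0,-0.9],"rotation":[0,0,0]}]'|sed -n '2p'
python3 -m creep '[{"grip":0.4,"delta_pos":[-0.2,0,-0.4],"rotation":[0,0,0]},{"grip":0.4,"delta_pos":[-0.2,0,-0.8],"rotation":[0,0,0]},{"grip":0.4,"delta_pos":[-0.2,0,-0.8],"rotation":[0,0,0]}]'|sed -n '1,2p'
python3 - <<'E'
from needle import *
import pickle
S=snap('wrist','w7.png');pickle.dump(S,open('s7.pkl','wb'))
for cy in(-80,-83,-86): red(S,cy)
b=S['color'].astype(int);m=(b[...,0]>1.5*b[...,1])&(b[...,0]>1.5*b[...,2])&(b[...,0]>50)
g=(b[...,1]>1.35*b[...,0])&(b[...,1]>1.2*b[...,2])&(b[...,1]>50)
q=proj(S,[[*(o-.083*Y),.055]])[0];print(q)
w=lambda k:np.array([rel(plane(S,p,.055)).round(1) for p in np.argwhere(k)[:,::-1] if np.hypot(*(p-q))<30])
print('red',w(m).tolist()); G=w(g);G=G[np.hypot(G[:,0],G[:,1]+83)<24];print('green',len(G),G.min(0),G.max(0),G.mean(0)) if len(G) else print('no green')
E
```

```text
tool_pos: [0.6353, -0.0444, 0.0803]
force: [-0.3, 0.8, -0.3]
opening: 0.0337
gripper_force: 0.0
tool_pos: [0.6389, -0.0443, 0.1774]
clock: 22.3
tool_pos: [0.6335, -0.0245, 0.2565]
14 mean far [ 2.8 10.6] angle 75.2 travel mm 1.77
14 mean far [ 2.5 12.1] angle 78.3 travel mm 1.68
14 mean far [ 2.2 13.8] angle 80.8 travel mm 1.61
[323.72785197 210.87727932]
red [[-0.3, -87.6], [-0.3, -82.9], [-0.3, -81.7], [0.8, -80.5], [0.8, -79.3], [0.8, -78.1], [0.8, -76.9], [1.9, -75.7], [1.9, -74.5], [1.9, -73.3], [1.9, -72.1], [3.1, -69.7], [3.1, -68.5], [3.1, -67.3]]
green 18 [ 10.8 -96.9] [ 15.4 -74.5] [ 13.63333333 -86.18333333]
```

```bash
python3 -c "
from needle import *
togo([.6333,-.0455,.080],-77.6)"
python3 -m creep '[{"grip":0.4,"delta_pos":[0.2,0,0.4],"rotation":[0,0,0]},{"grip":0.4,"delta_pos":[0.2,0,0.9],"rotation":[0,0,0]},{"grip":0.4,"delta_pos":[0.2,0,0.9],"rotation":[0,0,0]},{"grip":0.4,"delta_pos":[0.2,0,0.9],"rotation":[0,0,0]}]'|sed -n '2p'
python3 -c "
from needle import *
togo([.6333,-.0455,.080],-77.6)"
```

```text
tool [ 0.6322 -0.0245  0.2534] [-1.7958e+02 -1.0000e-02 -7.7740e+01] open 0.0528 clock 22.35
delta_pos total [0.207 0.046 1.733]
rot [-0.005 -0.    -0.002]
tool_pos: [0.6343, -0.045, 0.1592]
tool [ 0.6343 -0.045   0.1592] [ 1.7985e+02 -4.0000e-02 -7.7780e+01] open 0.0525 clock 22.75
delta_pos total [0.002 0.009 0.792]
rot [ 0.002 -0.    -0.002]
```

```bash
python3 -m creep '[{"grip":0.4,"delta_pos":[0,0.01,0.4],"rotation":[0,0,0]},{"grip":0.5,"delta_pos":[0,0.01,0.75],"rotation":[0,0,0]},{"grip":0.6,"delta_pos":[0,0.01,0.78],"rotation":[0,0,0]},{"grip":0.7,"delta_pos":[0,0.01,0.78],"rotation":[0,0,0]},{"grip":0.75,"delta_pos":[0,0.01,0.78],"rotation":[0,0,0]}]'|sed -n '2p;4,6p'
python3 -m creep '[{"grip":0.78,"delta_pos":[0,0,0],"rotation":[0,0,0]},{"grip":0.8,"delta_pos":[0,0,0],"rotation":[0,0,0]},{"grip":0.82,"delta_pos":[0,0,0],"rotation":[0,0,0]},{"grip":0.83,"delta_pos":[0,0,0],"rotation":[0,0,0]},{"grip":0.83,"delta_pos":[0,0,0],"rotation":[0,0,0]}]'|sed -n '2p;4,6p'
python3 -c "
from needle import *
print(rel(ctrl.get_obs()['tool_pos']))"
python3 -m creep '[{"grip":0.83,"delta_pos":[-0.01,0,0],"rotation":[0,0,0]},{"grip":0.83,"delta_pos":[-0.02,0,0],"rotation":[0,0,0]},{"grip":0.83,"delta_pos":[-0.025,0,0],"rotation":[0,0,0]},{"grip":0.83,"delta_pos":[-0.025,0,0],"rotation":[0,0,0]}]'|sed -n '2p;4,6p'
python3 -c "
from needle import *
print(rel(ctrl.get_obs()['tool_pos']))"
```

```text
tool_pos: [0.6356, -0.0446, 0.0846]
force: [0.4, 0.3, -0.2]
opening: 0.0262
gripper_force: 0.0
tool_pos: [0.6329, -0.0453, 0.083]
force: [-5.8, 0.6, 8.5]
opening: 0.0165
gripper_force: 30.0
[   1.33975977 -141.29191343]
tool_pos: [0.6327, -0.0442, 0.083]
force: [-4.2, -7.2, 7.2]
opening: 0.0166
gripper_force: 30.0
[   1.35835125 -140.19417823]
```

```bash
python3 -m creep '[{"grip":0.83,"delta_pos":[-0.006,0,0],"rotation":[0,0,0]},{"grip":0.83,"delta_pos":[-0.012,0,0],"rotation":[0,0,0]},{"grip":0.83,"delta_pos":[-0.012,0,0],"rotation":[0,0,0]},{"grip":0.83,"delta_pos":[-0.012,0,0],"rotation":[0,0,0]}]'|sed -n '2p;4,6p'
python3 -c "
from needle import *
print(rel(ctrl.get_obs()['tool_pos']))"
python3 -m creep '[{"grip":0.77,"delta_pos":[0,0,0],"rotation":[0,0,0]},{"grip":0.7,"delta_pos":[0,0,0],"rotation":[0,0,0]},{"grip":0.6,"delta_pos":[0,0,0],"rotation":[0,0,0]},{"grip":0.6,"delta_pos":[0,0,0],"rotation":[0,0,0]}]'|sed -n '2p;4,6p'
python3 -m creep '[{"grip":0.5,"delta_pos":[0,0,-0.4],"rotation":[0,0,0]},{"grip":0.4,"delta_pos":[0,0,-0.9],"rotation":[0,0,0]},{"grip":0.4,"delta_pos":[0,0,-0.9],"rotation":[0,0,0]}]'|sed -n '2p'
python3 -m creep '[{"grip":0.4,"delta_pos":[-0.2,0,-0.4],"rotation":[0,0,0]},{"grip":0.4,"delta_pos":[-0.2,0,-0.8],"rotation":[0,0,0]},{"grip":0.4,"delta_pos":[-0.2,0,-0.8],"rotation":[0,0,0]},{"grip":0.4,"delta_pos":[-0.2,0,-0.8],"rotation":[0,0,0]}]'|sed -n '1,2p'
cat > look.py <<'E'
from needle import *
S=snap('wrist','w8.png')
for cy in(-81,-83): red(S,cy)
b=S['color'].astype(int);m=(b[...,0]>1.4*b[...,1])&(b[...,0]>1.4*b[...,2])&(b[...,0]>50)
q=proj(S,[[*(o-.082*Y),.055]])[0]
print('red',[rel(plane(S,p,.055)).round(1).tolist() for p in np.argwhere(m)[:,::-1] if np.hypot(*(p-q))<30])
togo([.6333,-.0455,.080],-77.6)
E
python3 look.py
```

```text
tool_pos: [0.6325, -0.0432, 0.083]
force: [-3.5, -7.8, 7.2]
opening: 0.0168
gripper_force: 30.0
[   1.36264638 -139.16481954]
tool_pos: [0.6332, -0.041, 0.0817]
force: [-0.4, -0.8, -0.8]
opening: 0.0337
gripper_force: 0.0
tool_pos: [0.637, -0.0409, 0.1791]
clock: 25.65
tool_pos: [0.6291, -0.0213, 0.2528]
20 mean far [12.6  2. ] angle 9.2 travel mm 3.73
20 mean far [12.6  4. ] angle 17.8 travel mm 3.47
red [[-2.0, -84.2], [-3.1, -84.2], [-2.0, -83.1], [5.8, -82.0], [4.7, -81.9], [3.6, -81.9], [2.5, -81.9], [9.2, -80.8], [8.0, -80.8], [6.9, -80.8], [5.8, -80.8], [4.7, -80.8], [12.5, -79.6], [11.4, -79.6], [10.3, -79.6], [9.2, -79.6], [8.1, -79.6], [17.0, -78.5], [15.9, -78.5], [14.7, -78.5], [13.6, -78.5], [12.5, -78.5], [18.1, -77.3], [17.0, -77.3]]
tool [ 0.6284 -0.0215  0.2514] [-1.7997e+02  3.0000e-02 -7.7790e+01] open 0.0525 clock 25.7
delta_pos total [0.246 0.004 1.713]
rot [-0.     0.    -0.002]
```

```bash
python3 -m creep '[{"grip":0.4,"delta_pos":[-0.4,0,0],"rotation":[0,0,0]},{"grip":0.4,"delta_pos":[-0.75,0,0],"rotation":[0,0,0]},{"grip":0.4,"delta_pos":[-0.75,0,0],"rotation":[0,0,0]},{"grip":0.4,"delta_pos":[-0.75,0,0],"rotation":[0,0,0]}]'|sed -n '1,2p'
python3 - <<'E'
from needle import *
S=snap('wrist','w9.png');red(S,-82)
b=S['color'].astype(int);m=((b[...,0]-b[...,2]>60)&(b[...,0]>1.2*b[...,1])).astype(np.uint8)
for n,s,k in(('now',S,m),):
    q=proj(s,[[*o,.047]])[0];p=np.argwhere(k)[:,::-1].astype(float);p=p[np.hypot(*(p-q).T)<40]
    A=np.array([rel(plane(s,x,.060)) for x in p]);print(q,len(p),'z60 x',A[:,0].min(),A[:,0].max(),'y',A[:,1].min(),A[:,1].max())
import pickle
s=pickle.load(open('s5.pkl','rb'))['wrist'];b=s['color'].astype(int);k=(b[...,0]-b[...,2]>60)&(b[...,0]>1.2*b[...,1])
q=proj(s,[[*o,.047]])[0];p=np.argwhere(k)[:,::-1].astype(float);p=p[np.hypot(*(p-q).T)<40]
A=np.array([rel(plane(s,x,.060)) for x in p]);print('before',len(p),'x',A[:,0].min(),A[:,0].max(),'y',A[:,1].min(),A[:,1].max())
E
```

```text
clock: 26.1
tool_pos: [0.6121, 0.0521, 0.2502]
23 mean far [13.3  2.8] angle 12.0 travel mm 3.64
[317.74148876 213.18840386] 224 z60 x -13.265872666191354 12.829518609022276 y -20.664904674924127 10.418066058123483
before 246 x -13.440600739031389 12.639537219149439 y -21.883653406454073 10.48170358555092
```

```bash
python3 -c "
from plant import ctrl
print(ctrl.close_job())"
```

```text
the job is handed in; nothing more can be done
None
```

The bush stands flange-down on the anvil plate, seated in the V rest, with the carriage brought up so the stylus is in about 3.6 mm (needle in the green band); the grip on the bush read 7.6 N at most, and the job is handed in at about 26 s.

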